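# Clamp a painted sneaker with a trigger clamp and hold it

## Task

Set the blue-knobbed lever of the bench clamp upright (drive) and leave it there, then pump the red trigger until the jaw's rubber pad holds the painted sneaker against the yellow stop. Squeeze gently until the pad's springs are pressed in about 8 mm, never near their limit, which would crush the sole, and finish holding the trigger squeezed there, without letting go. Do not touch or push the jaw or the sneaker by hand, and leave the other things on the table where they are.

Things in the scene. Friction and masses are not known exactly. Their poses are not given: they have to be found in the camera images.
- clamp: immovable trigger clamp on a plywood board (450 x 130 x 20 mm); origin on the table under the trigger end, x along the bar from trigger to sneaker, z up (clamp frame, used below). Yellow housing: x -60 to 90, y +-25 mm, top 85 mm above the table. Toothed bar, 12 mm thick, 60 mm above the table, sticks out behind the housing to x = -135 mm at most
- grip_post (a point): centre of the rear (-x) face of the fixed black upright grip on the housing, 150 mm above the table, at x = -54, y = 0 mm; the grip is 18 mm thick along x, 28 mm wide, from 85 to 175 mm above the table
- trigger_grip (a point): point on the front (+x) face of the red trigger, 148 mm above the table; upright bar 10 mm thick, 26 mm wide, top 170 mm above the table, ahead of the black grip. From the grip's rear face to this point (width to pinch along x) it is 59 mm released, 40 mm fully squeezed. Both outer sides are free above the housing
- trigger (a joint): squeeze towards the black grip: 0 released, 0.25 rad full. Spring return (2 to 4 N). With the lever upright the jaw advances as the trigger top moves, after up to 9 mm free travel (tooth pitch 9 mm; a full stroke from fully released gives 11 to 20 mm), and stays as the trigger returns. Trigger force = pad force + about 7 N. Let go under load, the jaw springs back and the hold is lost. Hinged at its foot
- jaw (a joint): travel of the yellow jaw plate and its toothed bar along the clamp's +x: 0 fully back, 0.1 m; 4 N of friction holds it where it is
- pad (a joint): how far the jaw's black rubber pad (60 mm wide, 50 mm high) is pressed in on its springs towards the yellow jaw plate: 0 free (18 mm of pins and gap visible between plate and pad), 0.018 m bottomed; 1.5 N per mm. More than 0.016 m crushes the sneaker's sole
- pad_face (a point): centre of the pad's front (+x) face, 60 mm above the table, y = 0
- stop_face (a point): centre of the face of the fixed yellow stop that looks at the jaw, 55 mm above the table, at x = 315 mm; 80 mm wide
- sneaker: loose white sneaker painted orange and purple, standing on the board across the bar between pad and stop; 90 mm wide along the bar, 260 mm long, 0.25 to 0.5 kg; origin at the centre of its sole's underside, 20 mm above the table. It may start up to 20 mm short of the stop: the jaw then slides it (2 to 4 N) until it meets the stop
- lever (a joint): blue-knobbed lever beside the housing (clamp's -y side): 0 upright (drive: the trigger moves the jaw), negative leaning away from the sneaker (towards -x; free: the trigger does nothing), positive leaning to +x (past drive, not a wanted setting); range -0.9 to 0.7 rad; stiff, stays where put (3 N at the knob)
- lever_knob (a point): centre of the blue ball knob, 26 mm across, 85 mm from the lever's hinge, on a steel stem 10 mm thick
- lever_hinge (a point): hinge of the lever, 50 mm above the table, at x = 55, y = -83 mm; its axis runs along the clamp's y
- can_orange: loose spray can, black with orange cap and band, 66 mm across, 193 mm tall, standing on the table; origin under its centre
- can_red: loose spray can, black with red cap and band, 66 mm across, 193 mm tall, standing; origin under its centre
- can_peach: loose spray can, black with peach cap and band, 66 mm across, 193 mm tall, standing; origin under its centre
- marker_violet: loose paint marker lying on the table beside the clamp, black with violet cap, 130 mm long, 16 mm thick; origin under its centre
- marker_blue: loose paint marker lying on the table, black with blue cap, 130 mm long, 16 mm thick; origin under its centre
- paint_jar: loose small amber paint jar with yellow cap, 48 mm across, 55 mm tall, standing beside the clamp; origin under its centre
- tape_roll: loose yellow roll of tape lying flat, 90 mm across, 20 mm high; origin under its centre

How it is judged (in metres and radians):
On the way, in this order (a step that is already met when the one before it is completed fails the run):
1. the lever is upright (within 0.15 rad) while the jaw is still clear of the sneaker (value of joint lever between -0.15 and 0.15 rad and value of joint pad below 0.0005 m), for 0.3 s.
2. with the trigger pumped, the pad is pressed in by more than 1 mm (value of joint lever between -0.15 and 0.15 rad and value of joint pad above 0.001 m and value of joint trigger above 0.02 rad), for 0.1 s.
At the end, for the whole second after the job is handed in: through the last second: fingers press on the trigger (over 2 N), lever within 0.15 rad of upright, pad springs pressed in by 4 to 14 mm, sneaker flat (tilt under 0.1 rad) between pad and stop, pressed on the stop with 3 to 25 N, jaw not advancing (value of joint lever between -0.15 and 0.15 rad and value of joint pad between 0.004 and 0.014 m and contact force between sneaker and stop between 3 and 25 N and contact force between the fingers and trigger_c0 above 2 N and angle between sneaker's own z axis and vertical below 0.1 rad and x of sneaker in the frame of clamp above 0.255 m and velocity of joint jaw below 0.01 m/s); the arm keeps its last pose, push and grip.
It fails at once if the sneaker is crushed: pad springs pressed in by more than 16 mm (value of joint pad above 0.016 m).
It fails at once if the robot touches the sneaker or the jaw with its pad and bar (more than 1 N) (contact force between any of the fingers, the arm and sneaker above 1 N or contact force between any of the fingers, the arm and pad_c0 above 1 N or contact force between any of the fingers, the arm and jaw above 1 N).
It fails at once if a spray can, marker, jar or tape roll is moved by more than 30 mm (distance of any of can_orange, can_red, can_peach, marker_violet, marker_blue, paint_jar, tape_roll from where it was at the start of the episode above 0.03 m).
It also fails if it takes over 64 s, if anything falls off the work surface, if the arm or the gripper's body presses on something with over 40 N, if the wrist force passes 120 N, or if a joint passes its speed limit or range.

## Robot

A 6-joint arm with a two-finger parallel gripper is mounted at the origin on the work surface. World frame = base frame: x ahead of the robot, y to its left, z up, the work surface at z = 0. Lengths are in mm, angles in rad, forces in N, time in s.
With the tool pointing down it reaches from about 150 to 775 mm from the base axis. Payload 6.1 kg.
Tool frame: the origin (TCP) lies at the very end of the fingers, on their centre line; the grasp point (between the pads) lies manip.grasp_offset behind it (manip.grasp_offset is the distance from the TCP to the grasp point, in mm); z points along the fingers, y is the direction in which the jaws open and shut (so a half turn about z gives the same grasp; the last joint's range is limited). The gripper opens to 85 mm and grips with 20 to 120 N. Pads are 22 mm wide; open, the fingers measure 114 mm over their backs; the gripper's body (76 mm by 85 mm) begins 54 mm behind the grasp point. The pads swing forward as they close: fully open they stand 13 mm farther back than shut.
Start: joints at [1.291, 0.126, -0.04, 1.405, 0, 1.571], TCP at [144.98, 504.568, 231.295] pointing down, gripper open.
Joint ranges: [-2.72, 2.72], [-0.95, 1.95], [-1.27, 1.35], [-1.78, 2.02], [-1.46, 1.47], [-3.14, 3.14]. Speed limits (rad/s): [2.39, 2.39, 3.01, 3.14, 3.14, 3.14].

## Interface

Orientations are given as a 3x3 rotation matrix whose columns are the frame's x, y, z axes.
In Python, from workcell import manip, imaging gives the robot as it stands.
- The arm moves only by the shell command python3 -m creep 'ROWS'. ROWS is JSON, a list of rows, each a list of 7 numbers: the shift along the tool's x, y, z normalised to -1 to 1, where 1 is 250 mm, then the turn, a rotation vector about the tool's x, y, z normalised to -1 to 1, where 1 is 45 degrees, then the gripper command: -1 is shut, 1 is fully open, values between are in proportion. In form: [[dx, dy, dz, rx, ry, rz, grip], ...]. A call has 1 to 5 rows; each row is the pose to reach, as a shift and turn from the pose commanded when the call began, along the tool's axes at that moment; what a row does not reach only later rows make up. A row lasts 1/10 s, in which the tool goes at most 50 mm and 8.59 degrees, less where a joint would pass 70% of its speed; a pose out of reach is approached as far as the arm can. A call with a number of a shift or a turn outside -1 to 1 is refused whole. A call with a gripper value outside its range is refused whole. The fingers move at their own pace and stop on an object; the grip force is fixed at half the most. Time passes only in rows, so rows that repeat a pose let the fingers close. It gives the time, the measured TCP pose, the force and the opening at its end, in the units of the state.
- manip.sense(): the state, without advancing time (a new reading comes with each control period).
- imaging.get_image(name): name is "scene" or "top" or "wrist"; returns a dict with "pixels" (384x512x3 uint8, red, green, blue), "fov_y" (degrees; the focal length in pixels is half the picture's height over the tangent of half this angle, whatever the lens; pixels are square), "cx", "cy" (the principal point, pixels), "cam_to_world" (4x4, takes a point from camera to world coordinates). Camera axes: x right, y up, looking along -z (the intrinsics and any distortion apply to the point x, -y, -z); pixel columns grow to the right and rows downward; lengths in mm; the calibration is good to about 2 mm. A picture is of the moment at which its call begins. There is no depth.
- manip.sign_off(): hands the job in, once; it reports no verdict.
The state is a dict: "time_s": time; "joints": joint angles; "joint_velocities": joint speeds; "joint_efforts": joint torques, N m; "tcp_pos": TCP position; "ee_rot": TCP orientation; "contact_force": force on the tool from outside, world axes, zero at the start; "ft_torque": the same for the moment, N m; "gripper_width": opening from 0.0 (shut) to 1.0 (fully open).
Only numpy, scipy, OpenCV 4.12 (cv2) and the standard library are available. Lean on these libraries where they do the work, as an engineer would, in place of code of your own. Each camera call takes 0.05 s, during which the arm holds its last target.

## Working session

There is one attempt and no reset: what is moved stays moved. The work goes in short steps, Python scripts to look and compute and a shell command to move; the robot and the scene stay as the last step left them, time stands still between calls to the robot, and variables do not carry over. Pictures are saved under pics/ and viewed, and the job is handed in when it is done.

```bash
ls; mkdir -p pics; python3 - <<'E'
from workcell import manip, imaging
import cv2
print(manip.sense(), manip.grasp_offset)
for n in ["scene","top","wrist"]:
    im=imaging.get_image(n)
    cv2.imwrite(f"pics/{n}0.png",im["pixels"][:,:,::-1])
    print(n,im["fov_y"],im["cx"],im["cy"],im["cam_to_world"].tolist() if hasattr(im["cam_to_world"],'tolist') else im["cam_to_world"],[k for k in im])
E
```

```text
pics
{'time_s': 0.0, 'joints': array([ 1.29100097e+00,  1.26424437e-01, -4.06226762e-02,  1.40540251e+00,
        4.74626612e-06,  1.57076919e+00]), 'joint_velocities': array([-0.00053864, -0.00046   ,  0.00012913, -0.00101331, -0.00140482,
       -0.00071931]), 'joint_efforts': array([ 2.35240339e-03, -4.35904205e+01,  3.52929962e+01,  1.71976292e-02,
        1.72253403e-04,  7.42800978e-06]), 'tcp_pos': array([144.86837379, 504.18832643, 230.49844849]), 'ee_rot': array([[-9.61119463e-01,  2.76132515e-01, -4.61135230e-04],
       [ 2.76132900e-01,  9.61118151e-01, -1.58769537e-03],
       [ 4.79112399e-06, -1.65329953e-03, -9.99998633e-01]]), 'contact_force': array([0.58657122, 1.00095978, 0.55891335]), 'ft_torque': array([0.06376898, 0.01303047, 0.04152314]), 'gripper_width': 1.001653585276484} 18.700000000000003
scene 42.80549427209883 258.6276110243158 200.0967245206779 [[-0.2833399605867609, -0.8111892251606859, 0.511556944746036, 1337.5652378678483], [0.9589420973034996, -0.24642299305761187, 0.14037721507315068, 214.74428775032698], [0.01218690911832152, 0.5303279640710399, 0.
[... 180 characters left out ...]
882437043, 0.9921590698328255, -0.12483516255791774, 365.19830745747817], [-0.999981540775245, 0.006073839495000266, -0.00016304157677765808, -1.5556225649464885], [0.0005964655615492771, 0.12483384405781707, 0.9921774819086464, 1441.0245161826865], [0.0, 0.0, 0.0, 1.0]] ['pixels', 'fov_y', 'cx', 'cy', 'cam_to_world']
wrist 67.81859088746039 250.5276385182922 189.23344557434234 [[0.276056848381595, -0.9272850046922849, -0.2528539826351351, 80.60303223270549], [0.9611405540593874, 0.2660027083395168, 0.07383355943238053, 523.9197682843001], [-0.001204908309324034, -0.2634104766877547, 0.9646830925060803, 371.6076498855596], [0.0, 0.0, 0.0, 1.0]] ['pixels', 'fov_y', 'cx', 'cy', 'cam_to_world']
```

View pics/scene0.png

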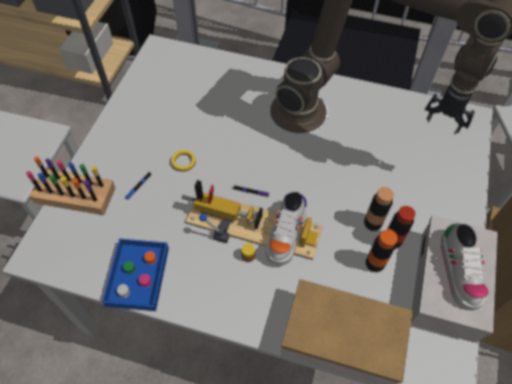

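View pics/top0.png

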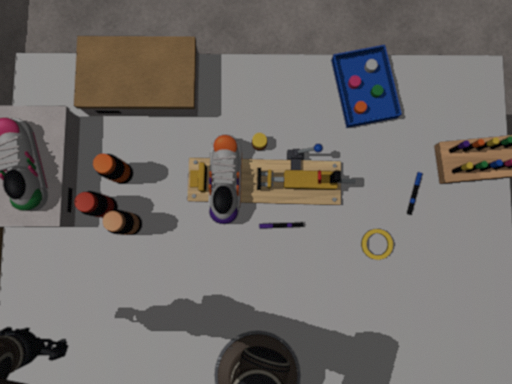

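View pics/wrist0.png

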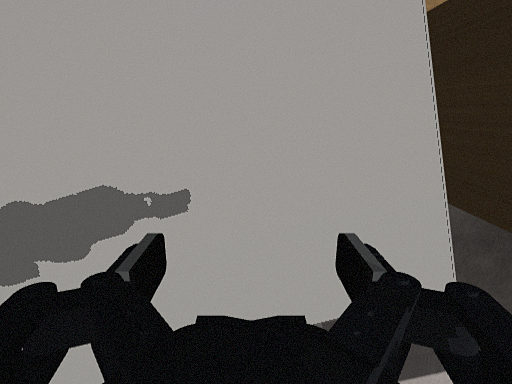

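The clamp lies along world +Y, with the trigger end at right in the top view (~(320,178)). The blue knob is at about (318,148), leaning away from the sneaker. Next I'll measure the clamp from its board outline.

```bash
cat > h.py <<'E'
import numpy as np, cv2
from workcell import manip, imaging
def cam(n): return imaging.get_image(n)
def ray(im,u,v):
    f=im["pixels"].shape[0]/2/np.tan(np.radians(im["fov_y"]/2)); M=np.array(im["cam_to_world"])
    d=M[:3,:3]@np.array([(u-im["cx"])/f,-(v-im["cy"])/f,-1.]); return M[:3,3],d/np.linalg.norm(d)
def plane(im,u,v,z):
    o,d=ray(im,u,v); return o+d*(z-o[2])/d[2]
def proj(im,p):
    f=im["pixels"].shape[0]/2/np.tan(np.radians(im["fov_y"]/2)); M=np.array(im["cam_to_world"])
    c=M[:3,:3].T@(np.array(p)-M[:3,3]); return im["cx"]+f*c[0]/-c[2], im["cy"]-f*c[1]/-c[2]
def tri(r1,r2):
    (a,b),(c,d)=r1,r2
    s=np.linalg.lstsq(np.c_[b,-d],c-a,rcond=None)[0]
    p,q=a+s[0]*b,c+s[1]*d; return (p+q)/2,np.linalg.norm(p-q)
def crop(im,x0,x1,y0,y1,k,name):
    c=im["pixels"][y0:y1,x0:x1,::-1]; cv2.imwrite(name,cv2.resize(c,None,fx=k,fy=k,interpolation=cv2.INTER_CUBIC))
E
python3 - <<'E'
from h import *
t=cam("top");s=cam("scene")
crop(t,180,380,115,245,4,"pics/tc.png")
crop(s,170,340,150,270,4.5,"pics/sc.png")
for n,im in(("t",t),("s",s)):
    hsv=cv2.cvtColor(im["pixels"],cv2.COLOR_RGB2HSV)
    m=cv2.inRange(hsv,(105,120,60),(125,255,255))
    k,l,st,c=cv2.connectedComponentsWithStats(m)
    print(n,[(c[i].round(1).tolist(),int(st[i,4])) for i in range(1,k) if st[i,4]>8])
E
```

```text
t [([366.3, 86.5], 3235), ([317.6, 147.5], 48), ([497.0, 163.0], 53), ([417.9, 178.5], 56), ([412.0, 200.1], 21)]
s [([71.5, 166.7], 26), ([42.0, 177.2], 34), ([130.4, 193.1], 31), ([202.9, 216.7], 29), ([135.3, 275.0], 2909)]
```

View pics/tc.png

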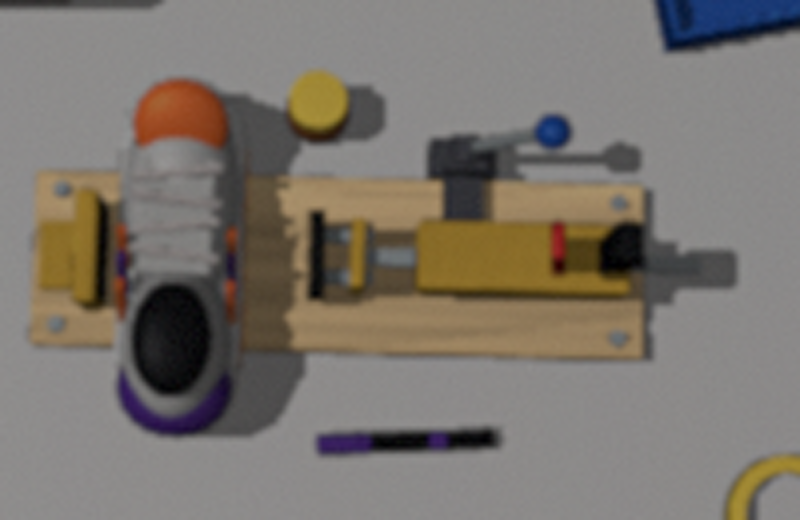

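View pics/sc.png

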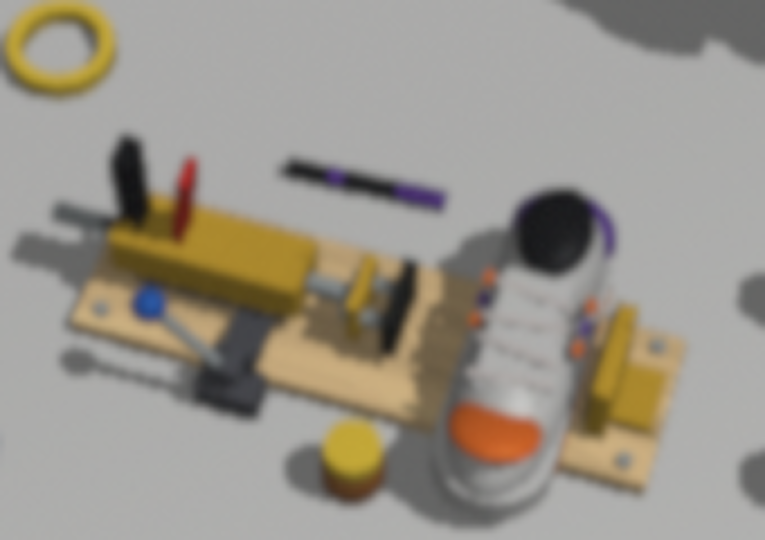

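```bash
python3 - <<'E'
from h import *
t=cam("top");s=cam("scene")
T=lambda x,y:(180+(x+.5)/4-.5,115+(y+.5)/4-.5)
S=lambda x,y:(170+(x+.5)/4.5-.5,150+(y+.5)/4.5-.5)
B=[plane(t,*T(*p),20) for p in [(645,187),(645,356),(38,172),(30,343)]]
r=(B[0]+B[1])/2;l=(B[2]+B[3])/2
print("board T",r,l,np.linalg.norm(r-l)); a=l-r; a/=np.linalg.norm(a); print("dir",a, np.degrees(np.arctan2(-a[0],a[1])))
Bs=[plane(s,*S(*p),20) for p in [(68,324),(110,232),(640,490),(686,342)]]
print("board S",(Bs[0]+Bs[1])/2,(Bs[2]+Bs[3])/2)
H=[plane(t,*T(*p),85) for p in [(417,222),(417,291),(632,294)]]
Hs=[plane(s,*S(*p),85) for p in [(320,241),(296,293),(110,238)]]
for h in H+Hs: print("h",h)
k,e=tri(ray(t,317.6,147.5),ray(s,202.9,216.7)); print("knob",k,e)
# screws z~20
for p in [(620,203),(618,339),(62,188),(56,324)]: print("scrT",plane(t,*T(*p),22))
for p in [(101,307),(623,461),(657,346)]: print("scrS",plane(s,*S(*p),22))
# jaw pad/sneaker marker, jar
for nm,p,z in [("pad top front",(311,252),85),("stop",(103,250),100),("marker a",(318,444),8),("marker b",(498,437),8),("jar",(318,103),55),]: print(nm,plane(t,*T(*p),z))
E
```

```text
board T [ 549.94193961 -244.62502693   20.        ] [557.57211022 204.06515776  20.        ] 448.75505718045196
dir [0.01700297 0.99985544 0.        ] -0.9742456011090984
board S [ 572.57708019 -241.45946423   20.        ] [560.05748124 206.4632134   20.        ]
h [575.25688706 -73.81624565  85.        ]
h [526.43476432 -73.78832891  85.        ]
h [ 525.24172088 -224.16783139   85.        ]
h [527.88480928 -69.04145143  85.        ]
h [575.46542696 -72.33108844  85.        ]
h [ 570.53173012 -218.45915257   85.        ]
knob [ 632.721128   -163.10414931  121.65815932] 3.182172753238093
scrT [ 600.08302854 -226.64071791   22.        ]
scrT [ 499.54676914 -223.81848652   22.        ]
scrT [608.75051549 184.39058266  22.        ]
scrT [508.04099422 186.54428065  22.        ]
scrS [ 595.52914974 -223.06549535   22.        ]
scrS [606.83601184 186.61709649  22.        ]
scrS [506.04725733 188.93440087  22.        ]
pad top front [5.53520786e+02 5.30796701e-01 8.50000000e+01]
stop [551.95364828 144.77220294 100.        ]
marker a [422.3650023   -5.35536117   8.        ]
marker b [ 428.27724514 -137.15185808    8.        ]
jar [666.57955605  -3.81343168  55.        ]
```

```bash
python3 -m creep '[[0,0,-0.4,0,0,-0.33,1],[0,0,-0.4,0,0,-0.33,1],[0,0,-0.4,0,0,-0.33,1]]'; python3 - <<'E'
from h import *
s=manip.sense(); print(s["tcp_pos"],s["ee_rot"],s["joints"])
R=s["ee_rot"]; print(R.T@(np.array([633,-163,230])-s["tcp_pos"])/250)
E
```

```text
time_s: 0.65
tcp_pos: [145.4, 506.0, 338.0]
ee_rot: [[-1.0, 0.018, 0.003], [0.018, 1.0, 0.01], [-0.003, 0.01, -1.0]]
contact_force: [0.5, -0.2, 0.8]
gripper_width: 0.998
[145.37286571 505.98491911 338.04895694] [[-0.99982803  0.01833792  0.00276376]
 [ 0.01836368  0.99978524  0.00960456]
 [-0.00258703  0.00965366 -0.99995006]] [ 1.29102737e+00  1.46800014e-01  2.20086857e-01  1.63408871e+00
 -4.15765636e-06  1.30937964e+00]
[-1.9981951  -2.643769    0.41186375]
```

```bash
for i in 1; do python3 -m creep '[[-0.5,-0.66,0,0,0,0,1],[-0.5,-0.66,0,0,0,0,1],[-0.5,-0.66,0,0,0,0,1],[-0.5,-0.66,0,0,0,0,1],[-0.5,-0.66,0,0,0,0,1]]'; python3 -m creep '[[-0.5,-0.66,0,0,0,0,1],[-0.5,-0.66,0,0,0,0,1],[-0.5,-0.66,0,0,0,0,1],[-0.5,-0.66,0,0,0,0,1],[-0.5,-0.66,0,0,0,0,1]]';  python3 -m creep '[[-0.5,-0.66,0,0,0,0,1],[-0.5,-0.66,0,0,0,0,1],[-0.5,-0.66,0,0,0,0,1],[-0.5,-0.66,0,0,0,0,1],[-0.5,-0.66,0,0,0,0,1]]'; done;  python3 - <<'E'
from h import *
s=manip.sense(); print(s["tcp_pos"],s["ee_rot"],s["joints"])
R=s["ee_rot"]; print(R.T@(np.array([633,-163,230])-s["tcp_pos"])/250)
E
```

```text
time_s: 1.15
tcp_pos: [268.4, 333.5, 331.8]
ee_rot: [[-1.0, 0.026, 0.001], [0.026, 1.0, -0.0], [-0.001, -0.0, -1.0]]
contact_force: [-0.7, -0.6, -0.5]
gripper_width: 1.001
time_s: 1.65
tcp_pos: [390.3, 166.3, 330.9]
ee_rot: [[-1.0, 0.027, 0.0], [0.027, 1.0, -0.001], [-0.0, -0.001, -1.0]]
contact_force: [-1.0, 0.1, 0.9]
gripper_width: 1.001
time_s: 2.15
tcp_pos: [512.1, -0.8, 329.7]
ee_rot: [[-1.0, 0.025, -0.001], [0.025, 1.0, -0.001], [0.001, -0.001, -1.0]]
contact_force: [0.5, 1.0, 0.5]
gripper_width: 0.996
[512.10708026  -0.83472847 329.66658002] [[-9.99694375e-01  2.46834645e-02 -1.37242209e-03]
 [ 2.46844268e-02  9.99695056e-01 -6.88645389e-04]
 [ 1.35500543e-03 -7.22312375e-04 -9.99998821e-01]] [-1.23164465e-03  1.24538044e-01  1.75472708e-01  1.62310256e+00
 -6.90335258e-04  2.34552963e-02]
[-0.49997591 -0.63623909  0.39844888]
```

```bash
python3 -m creep '[[-0.5,-0.6,0,0,0,0,1],[-0.5,-0.6,0,0,0,0,1],[-0.5,-0.6,0,0,0,0,1],[-0.5,-0.6,0,0,0,0,1],[-0.5,-0.6,0,0,0,0,1]]'; python3 - <<'E'
from h import *
w=cam("wrist"); cv2.imwrite("pics/w1.png",w["pixels"][:,:,::-1])
s=manip.sense(); print(s["tcp_pos"],s["joints"])
hsv=cv2.cvtColor(w["pixels"],cv2.COLOR_RGB2HSV)
m=cv2.inRange(hsv,(105,120,60),(125,255,255))
k,l,st,c=cv2.connectedComponentsWithStats(m)
print([(c[i].round(1).tolist(),st[i].tolist()) for i in range(1,k) if st[i,4]>50])
E
```

```text
time_s: 2.65
tcp_pos: [634.5, -153.2, 326.7]
ee_rot: [[-1.0, 0.024, -0.005], [0.024, 1.0, 0.001], [0.005, 0.001, -1.0]]
contact_force: [-1.3, 0.0, -0.1]
gripper_width: 1.002
[ 633.15768405 -151.24590255  328.02765527] [-2.34691130e-01  4.21967320e-01  5.65388553e-01  1.71845070e+00
  4.61761489e-04 -2.12373959e-01]
[([48.0, 67.9], [42, 62, 13, 12, 120]), ([44.2, 113.6], [38, 100, 14, 27, 315]), ([241.4, 165.5], [232, 156, 20, 20, 309]), ([163.2, 259.6], [87, 204, 133, 127, 6469])]
```

View pics/w1.png

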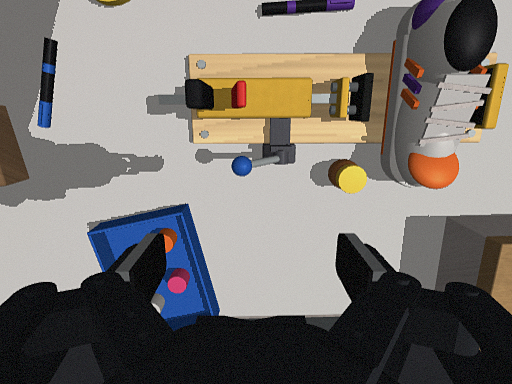

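Wrist view: knob at (241,166), housing (195–311, 79–117), trigger (239,94), black grip (200,94). I'll refine the knob and clamp pose from this.

```bash
python3 - <<'E'
from h import *
w=cam("wrist");t=cam("top");s=cam("scene")
for a,b in(((241.4,165.5),(317.6,147.5)),):
    print(tri(ray(w,*a),ray(t,*b)))
print(tri(ray(w,241.4,165.5),ray(s,202.9,216.7)))
crop(w,130,400,50,200,2.9,"pics/wc.png")
print("screws",plane(w,201,64,22),plane(w,204,133,22))
print("housing",plane(w,311,79,85),plane(w,311,117,85))
for o in [(555,-162),(550,-162.5)]:
  ax=np.array([.021,.9998,0]);ay=np.array([-.9998,.021,0])
  P=lambda x,y,z: np.array([*o,0])+ax*x+ay*y+np.array([0,0,z])
  for nm,q in dict(hf1=(90,25,85),hf2=(90,-25,85),griptop=(-54,0,175),hinge=(55,-83,50),stop=(315,0,55),trigtop=(5,0,170)).items(): print(o,nm,np.round(proj(w,P(*q)),1),np.round(proj(t,P(*q)),1),np.round(proj(s,P(*q)),1))
E
```

```text
(array([ 622.21805136, -159.01648661,  169.48267753]), np.float64(2.3656613973837306))
(array([ 630.5618354 , -161.74292327,  118.27167859]), np.float64(1.4403777230792365))
screws [ 497.38117476 -218.41269373   22.        ] [ 595.77053503 -220.41164891   22.        ]
housing [527.73400815 -70.978854    85.        ] [574.30330888 -69.45630937  85.        ]
(555, -162) hf1 [310.5  82.5] [283.1 185.4] [239.7 204. ]
(555, -162) hf2 [308.5 123. ] [283.4 167.8] [234.7 216.3]
(555, -162) griptop [181.6 100.4] [339.9 173.3] [193.8 183.6]
(555, -162) hinge [278.2 162.3] [295.3 150.3] [219.2 233.3]
(555, -162) stop [466.7 103.6] [204.3 175.9] [302.2 233. ]
(555, -162) trigtop [241.7 100.5] [317.2 173. ] [211.3 189.3]
(550, -162.5) hf1 [310.2  78.3] [283.2 187.2] [240.  202.7]
(550, -162.5) hf2 [308.2 119.1] [283.6 169.6] [235. 215.]
(550, -162.5) griptop [180.6  95.1] [340.1 175.2] [194.2 182.3]
(550, -162.5) hinge [277.9 159. ] [295.5 152. ] [219.5 232. ]
(550, -162.5) stop [467.   99.8] [204.4 177.7] [302.5 231.7]
(550, -162.5) trigtop [241.   95.3] [317.4 174.8] [211.6 188. ]
```

View pics/wc.png

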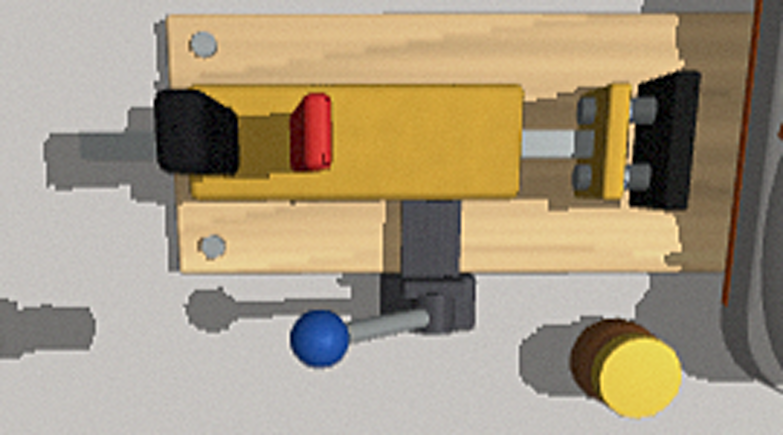

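```bash
python3 -m creep '[[0,-0.044,0.2,0,0,0,1],[0,-0.044,0.4,0,0,0,1],[0,-0.044,0.6,0,0,0,1],[0,-0.044,0.6,0,0,0,1],[0,-0.044,0.6,0,0,0,1]]'; python3 - <<'E'
from h import *
w=cam("wrist"); cv2.imwrite("pics/w2.png",w["pixels"][:,:,::-1])
s=manip.sense(); print(s["tcp_pos"],s["contact_force"])
E
```

```text
time_s: 3.35
tcp_pos: [630.7, -160.2, 183.0]
ee_rot: [[-1.0, 0.019, 0.0], [0.019, 1.0, 0.0], [-0.0, 0.0, -1.0]]
contact_force: [-0.0, -1.5, 0.6]
gripper_width: 1.002
[ 632.43700164 -160.865424    185.41921273] [ 0.70050045 -0.45966706  0.77803315]
```

View pics/w2.png

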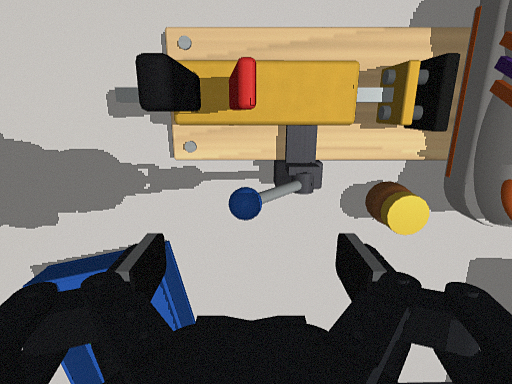

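```bash
python3 -m creep '[[0,0,0.12,0,0,0,1],[0,0,0.24,0,0,0,1],[0,0,0.34,0,0,0,1],[0,0,0.34,0,0,0,1],[0,0,0.34,0,0,0,1]]'; python3 - <<'E'
from h import *
w=cam("wrist"); cv2.imwrite("pics/w3.png",w["pixels"][:,:,::-1])
s=manip.sense(); print(s["tcp_pos"],s["contact_force"])
E
```

```text
time_s: 3.9
tcp_pos: [633.6, -161.9, 100.2]
ee_rot: [[-1.0, 0.02, 0.005], [0.02, 1.0, -0.001], [-0.005, -0.001, -1.0]]
contact_force: [0.1, -0.0, 0.9]
gripper_width: 1.001
[ 633.76584004 -162.0244017   100.50276913] [-0.43741058 -0.61519211  0.87742452]
```

View pics/w3.png

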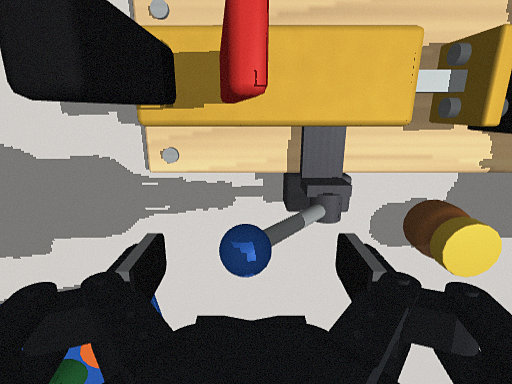

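```bash
python3 - <<'E'
from h import *
w=cam("wrist")
for z in(112,118,122): print(plane(w,245,250,z))
for p in [(633.8,-162,100.5),(633.8,-162,120),(633.8,-162,132),(633.8,-119.5,120),(633.8,-119.5,132)]: print(proj(w,p))
E
```

```text
[ 633.49383496 -163.63605686  112.        ]
[ 630.35777323 -163.43905052  118.        ]
[ 628.26706542 -163.30771295  122.        ]
(np.float64(248.4717212367932), np.float64(240.32914433493622))
(np.float64(248.1493048753245), np.float64(258.55460510851833))
(np.float64(247.9020851353013), np.float64(272.5293725605292))
(np.float64(338.30306680704416), np.float64(256.9541920362355))
(np.float64(346.5225077658389), np.float64(270.8090262643642))
```

```bash
python3 -m creep '[[0.01,-0.004,0,0,0,0,-0.2],[0.01,-0.004,0,0,0,0,-0.5],[0.01,-0.004,0,0,0,0,-0.5],[0.01,-0.004,0,0,0,0,-0.5],[0.01,-0.004,0,0,0,0,-0.5]]';python3 -m creep '[[0,0,0,0,0,0,-0.6],[0,0,0,0,0,0,-0.6],[0,0,0,0,0,0,-0.6]]'; python3 - <<'E'
from h import *
w=cam("wrist"); cv2.imwrite("pics/w4.png",w["pixels"][:,:,::-1])
s=manip.sense(); print(s["tcp_pos"],s["contact_force"],s["gripper_width"]*85)
E
```

```text
time_s: 4.5
tcp_pos: [629.4, -162.2, 99.9]
ee_rot: [[-1.0, 0.021, 0.004], [0.021, 1.0, 0.001], [-0.004, 0.001, -1.0]]
contact_force: [-8.6, 1.9, 24.3]
gripper_width: 0.295
time_s: 4.8
tcp_pos: [629.4, -161.7, 100.8]
ee_rot: [[-1.0, 0.021, 0.005], [0.021, 1.0, 0.002], [-0.005, 0.002, -1.0]]
contact_force: [-8.6, 2.5, 21.9]
gripper_width: 0.287
[ 629.34208666 -161.69365006  100.73667653] [-7.63035869  2.92065258 23.93767581] 24.26353254328162
```

View pics/w4.png

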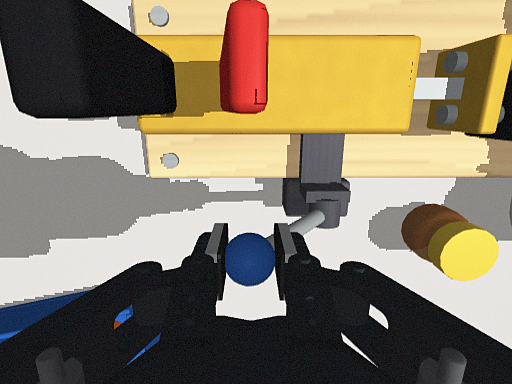

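```bash
python3 -m creep '[[0,0.02,-0.014,0,0,0,-0.6],[0,0.04,-0.026,0,0,0,-0.6],[0,0.06,-0.035,0,0,0,-0.6],[0,0.08,-0.044,0,0,0,-0.6],[0,0.1,-0.052,0,0,0,-0.6]]';python3 -m creep '[[0,0.02,-0.005,0,0,0,-0.6],[0,0.04,-0.01,0,0,0,-0.6],[0,0.06,-0.013,0,0,0,-0.6],[0,0.08,-0.016,0,0,0,-0.6],[0,0.1,-0.017,0,0,0,-0.6]]'; python3 -m creep '[[0,0.015,0,0,0,0,-0.6],[0,0.015,0,0,0,0,-0.6],[0,0.015,0,0,0,0,-0.6]]';python3 - <<'E'
from h import *
w=cam("wrist"); cv2.imwrite("pics/w5.png",w["pixels"][:,:,::-1])
s=manip.sense(); print(s["tcp_pos"],s["contact_force"],s["gripper_width"]*85)
E
```

```text
time_s: 5.35
tcp_pos: [629.7, -145.0, 113.7]
ee_rot: [[-1.0, 0.026, 0.004], [0.025, 1.0, -0.017], [-0.004, -0.016, -1.0]]
contact_force: [-8.7, -23.3, 29.7]
gripper_width: 0.267
time_s: 5.85
tcp_pos: [630.1, -118.2, 120.1]
ee_rot: [[-1.0, 0.025, 0.006], [0.025, 1.0, -0.012], [-0.006, -0.012, -1.0]]
contact_force: [-12.7, -16.4, 30.9]
gripper_width: 0.264
time_s: 6.15
tcp_pos: [631.0, -112.0, 119.4]
ee_rot: [[-1.0, 0.02, 0.006], [0.02, 1.0, -0.008], [-0.007, -0.007, -1.0]]
contact_force: [-8.4, -7.8, 26.3]
gripper_width: 0.263
[ 631.00967097 -111.96136352  119.46891985] [-8.83492138 -7.77581463 25.98377338] 22.934556683367102
```

View pics/w5.png

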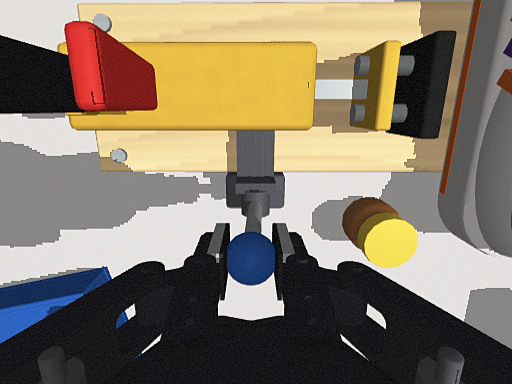

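```bash
python3 -m creep '[[0,0,0,0,0,0,0],[0,0,0,0,0,0,0.5],[0,0,0,0,0,0,1],[0,0,0,0,0,0,1],[0,0,0,0,0,0,1]]'; python3 -m creep '[[0,0,-0.1,0,0,0,1],[0,0,-0.25,0,0,0,1],[0,0,-0.4,0,0,0,1],[0,0,-0.4,0,0,0,1],[0,0,-0.4,0,0,0,1]]';python3 - <<'E'
from h import *
w=cam("wrist"); t=cam("top"); sc=cam("scene"); cv2.imwrite("pics/w6.png",w["pixels"][:,:,::-1])
crop(sc,170,340,150,270,4.5,"pics/s6.png")
s=manip.sense(); print(s["tcp_pos"],s["contact_force"],s["gripper_width"]*85)
for n,im in(("w",w),("t",t),("s",sc)):
    hsv=cv2.cvtColor(im["pixels"],cv2.COLOR_RGB2HSV)
    m=cv2.inRange(hsv,(105,120,50),(125,255,255))
    k,l,st,c=cv2.connectedComponentsWithStats(m)
    print(n,[(c[i].round(1).tolist(),int(st[i,4])) for i in range(1,k) if st[i,4]>8])
    for a in (-.15,0,.15): print(a,np.round(proj(im,(634,-107.5+85*np.sin(a),50+85*np.cos(a))),1))
    print('hinge',np.round(proj(im,(634,-107.5,50)),1))
E
```

```text
time_s: 6.7
tcp_pos: [629.7, -108.6, 112.8]
ee_rot: [[-1.0, 0.02, -0.001], [0.02, 1.0, 0.0], [0.001, 0.0, -1.0]]
contact_force: [-0.5, -0.0, 0.2]
gripper_width: 1.002
time_s: 7.2
tcp_pos: [630.5, -108.8, 214.3]
ee_rot: [[-1.0, 0.02, 0.002], [0.02, 1.0, -0.0], [-0.002, -0.0, -1.0]]
contact_force: [0.1, -0.7, -1.3]
gripper_width: 0.993
[ 629.3102253  -108.65246714  211.78075207] [ 0.95351876 -0.67350708 -0.56327531] 84.79585437146655
w [([246.9, 200.0], 755), ([67.4, 262.9], 4066), ([159.6, 306.2], 274), ([75.6, 367.8], 1107)]
-0.15 [235.2 201.2]
0 [250.9 201.2]
0.15 [266.5 200.6]
hinge [250.8 177.5]
t [([374.5, 86.3], 2428), ([496.6, 163.6], 68), ([417.9, 178.5], 54), ([412.1, 200.2], 19)]
-0.15 [301.8 146.2]
0 [297.2 146.1]
0.15 [292.5 146.1]
hinge [294.8 152. ]
s [([71.5, 166.7], 26), ([42.0, 177.2], 34), ([130.4, 193.1], 29), ([218.4, 218.6], 30), ([135.3, 275.0], 2909)]
-0.15 [214.8 218.4]
0 [218.6 219.3]
0.15 [222.4 220.4]
hinge [220.  232.1]
```

View pics/w6.png

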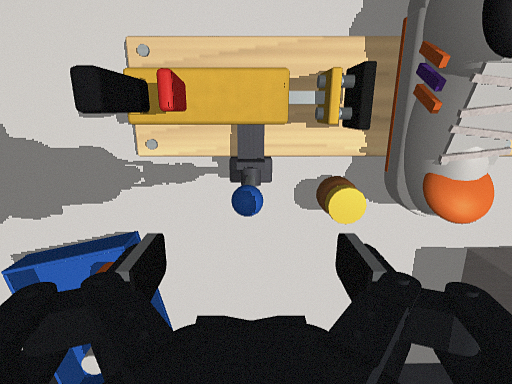

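View pics/s6.png

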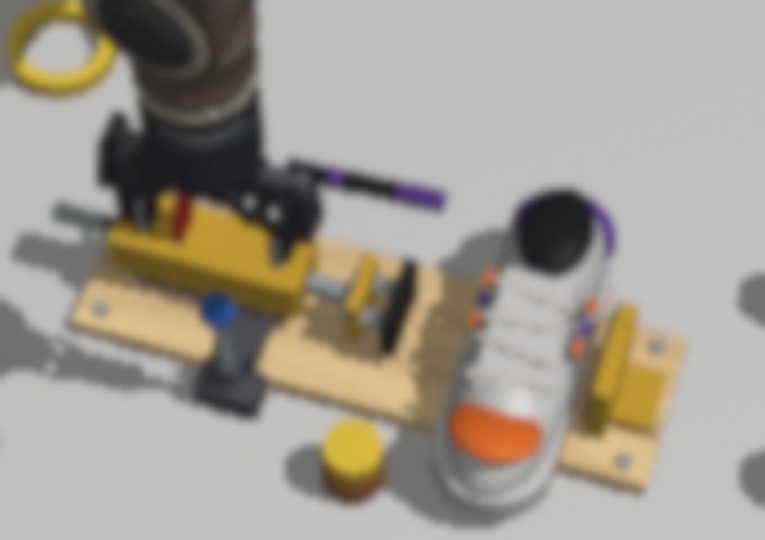

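```bash
python3 -m creep '[[0.15,-0.15,-0.04,0,0,0,1],[0.318,-0.314,-0.04,0,0,0,1],[0.318,-0.314,-0.04,0,0,0,1],[0.318,-0.314,-0.04,0,0,0,1],[0.318,-0.314,-0.04,0,0,0,1]]';python3 - <<'E'
from h import *
w=cam("wrist"); cv2.imwrite("pics/w7.png",w["pixels"][:,:,::-1])
s=manip.sense(); print(s["tcp_pos"],s["ee_rot"].round(3))
for p in [(549.5,-156,148),(549.5,-156,170),(549,-215,150),(549,-215,175)]: print(proj(w,p))
E
```

```text
time_s: 7.85
tcp_pos: [548.9, -185.4, 222.8]
ee_rot: [[-1.0, 0.021, -0.001], [0.021, 1.0, 0.001], [0.001, 0.001, -1.0]]
contact_force: [0.7, 0.1, -0.6]
gripper_width: 1.001
[ 549.32902136 -185.03476706  222.77729097] [[-1.     0.02  -0.001]
 [ 0.02   1.     0.001]
 [ 0.001  0.001 -1.   ]]
(np.float64(286.1891129806399), np.float64(198.97128208621797))
(np.float64(289.92609743512367), np.float64(208.05367092591143))
(np.float64(211.26050104639197), np.float64(200.64386037788555))
(np.float64(206.56598909946462), np.float64(211.4092903675549))
```

View pics/w7.png

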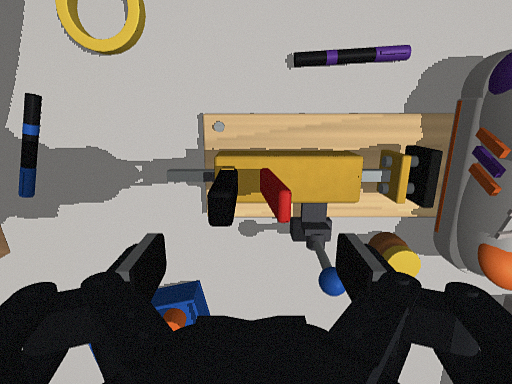

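```bash
python3 -m creep '[[0,0,0.12,0,0,0,1],[0,0,0.24,0,0,0,1],[0,0,0.36,0,0,0,1],[0,0,0.416,0,0,0,1],[0,0,0.416,0,0,0,1]]';python3 - <<'E'
from h import *
w=cam("wrist"); cv2.imwrite("pics/w8.png",w["pixels"][:,:,::-1])
s=manip.sense(); print(s["tcp_pos"],s["contact_force"])
E
```

```text
time_s: 8.4
tcp_pos: [548.1, -184.4, 117.0]
ee_rot: [[-1.0, 0.019, -0.004], [0.019, 1.0, 0.002], [0.004, 0.002, -1.0]]
contact_force: [0.6, 0.7, 0.7]
gripper_width: 0.995
[ 548.95694029 -184.86441828  118.93491508] [0.4565349  0.62531154 1.28750884]
```

View pics/w8.png

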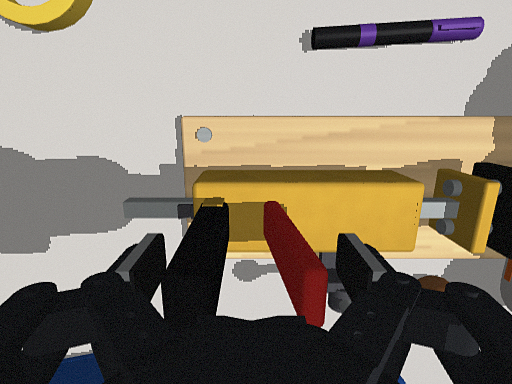

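```bash
python3 -m creep '[[0,-0.03,0,0,0,0,1],[0,-0.05,0,0,0,0,1],[0,-0.06,0,0,0,0,1],[0,-0.07,0,0,0,0,1],[0,-0.08,0,0,0,0,1]]'; python3 -m creep '[[0,-0.01,0,0,0,0,1],[0,-0.02,0,0,0,0,1],[0,-0.03,0,0,0,0,1],[0,-0.03,0,0,0,0,1]]';python3 - <<'E'
from h import *
w=cam("wrist"); cv2.imwrite("pics/w9.png",w["pixels"][:,:,::-1])
s=manip.sense(); print(s["tcp_pos"],s["contact_force"])
E
```

```text
time_s: 8.95
tcp_pos: [549.0, -205.1, 120.5]
ee_rot: [[-1.0, 0.02, 0.002], [0.02, 1.0, 0.002], [-0.002, 0.002, -1.0]]
contact_force: [1.5, 6.2, 3.8]
gripper_width: 1.002
time_s: 9.35
tcp_pos: [548.7, -211.8, 120.4]
ee_rot: [[-1.0, 0.02, 0.002], [0.02, 1.0, 0.003], [-0.002, 0.003, -1.0]]
contact_force: [-0.2, 6.8, 4.2]
gripper_width: 0.998
[ 548.73379801 -211.80599203  120.40919645] [-0.51076129  6.437389    4.39268994]
```

View pics/w9.png

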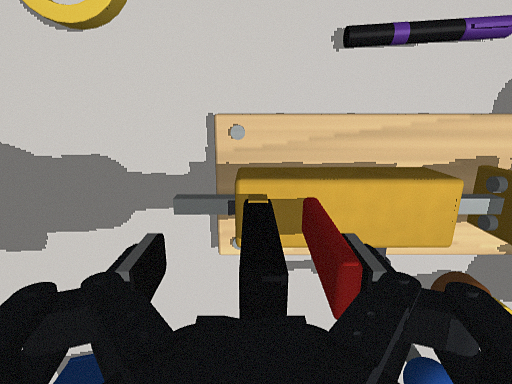

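```bash
python3 -m creep '[[0,-0.008,0,0,0,0,1],[0,-0.016,0,0,0,0,1],[0,-0.016,0,0,0,0,1]]';python3 -m creep '[[0,-0.008,0,0,0,0,1],[0,-0.008,0,0,0,0,1]]'; python3 - <<'E'
from h import *
w=cam("wrist"); cv2.imwrite("pics/w10.png",w["pixels"][:,:,::-1])
t=cam("top"); crop(t,180,380,115,245,4,"pics/t10.png")
s=manip.sense(); print(s["tcp_pos"],s["contact_force"])
E
```

```text
time_s: 9.7
tcp_pos: [548.7, -215.4, 120.5]
ee_rot: [[-1.0, 0.02, 0.002], [0.02, 1.0, 0.004], [-0.002, 0.004, -1.0]]
contact_force: [1.0, 8.8, 5.4]
gripper_width: 0.999
time_s: 9.9
tcp_pos: [548.7, -217.3, 120.4]
ee_rot: [[-1.0, 0.019, 0.002], [0.019, 1.0, 0.004], [-0.002, 0.004, -1.0]]
contact_force: [0.4, 9.3, 5.7]
gripper_width: 1.001
[ 548.66378279 -217.26502361  120.39182983] [0.56329611 8.31868021 4.36675995]
```

View pics/t10.png

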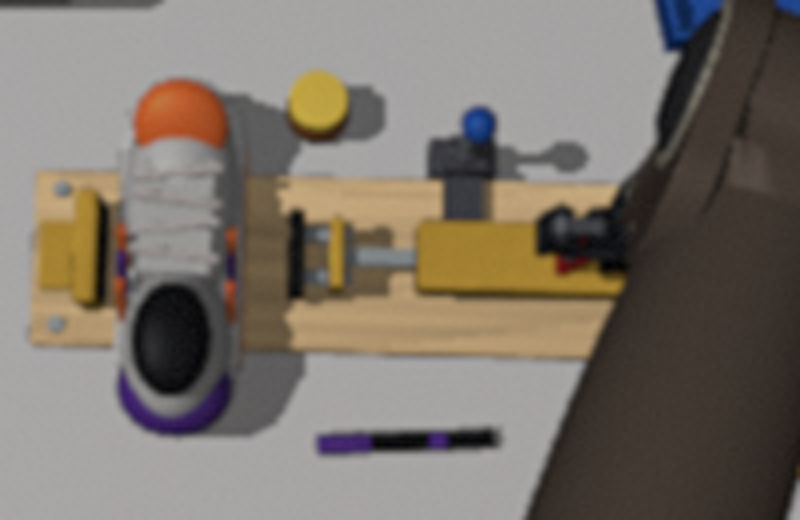

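```bash
python3 -m creep '[[0,0.03,0,0,0,0,1],[0,0.06,0,0,0,0,1],[0,0.092,0,0,0,0,1],[0,0.092,0,0,0,0,1],[0,0.092,0,0,0,0,1]]'; python3 - <<'E'
from h import *
t=cam("top"); crop(t,180,380,115,245,4,"pics/t11.png")
s=manip.sense(); print(s["tcp_pos"],s["contact_force"])
E
python3 -m creep '[[0,-0.02,0,0,0,0,1],[0,-0.035,0,0,0,0,1],[0,-0.05,0,0,0,0,1],[0,-0.065,0,0,0,0,1],[0,-0.08,0,0,0,0,1]]';python3 -m creep '[[0,-0.008,0,0,0,0,1],[0,-0.014,0,0,0,0,1],[0,-0.014,0,0,0,0,1],[0,-0.014,0,0,0,0,1]]'; python3 - <<'E'
from h import *
t=cam("top"); crop(t,180,380,115,245,4,"pics/t12.png")
s=manip.sense(); print(s["tcp_pos"],s["contact_force"])
E
```

```text
time_s: 10.5
tcp_pos: [548.5, -196.1, 119.5]
ee_rot: [[-1.0, 0.02, -0.0], [0.02, 1.0, -0.001], [0.0, -0.001, -1.0]]
contact_force: [-0.5, 0.2, -0.2]
gripper_width: 0.999
[ 548.57823812 -196.32855643  119.51395112] [-0.86101207  0.23244739 -0.64347757]
time_s: 11.05
tcp_pos: [548.5, -214.5, 120.2]
ee_rot: [[-1.0, 0.02, 0.001], [0.02, 1.0, 0.005], [-0.001, 0.005, -1.0]]
contact_force: [0.1, 10.0, 5.3]
gripper_width: 0.999
time_s: 11.45
tcp_pos: [548.4, -217.8, 120.1]
ee_rot: [[-1.0, 0.02, 0.001], [0.02, 1.0, 0.005], [-0.001, 0.005, -1.0]]
contact_force: [-0.7, 9.0, 5.3]
gripper_width: 1.003
[ 548.40117572 -217.85208425  120.12119103] [-0.55888976  9.16159042  5.45173395]
```

View pics/t11.png

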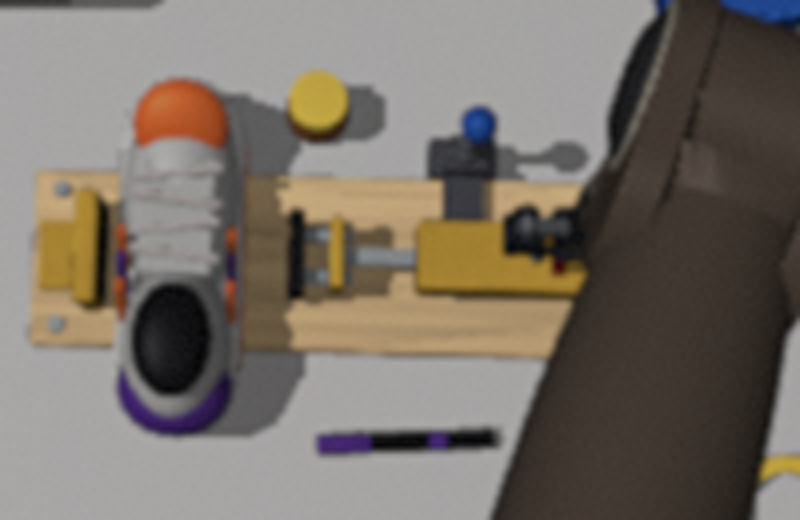

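View pics/t12.png

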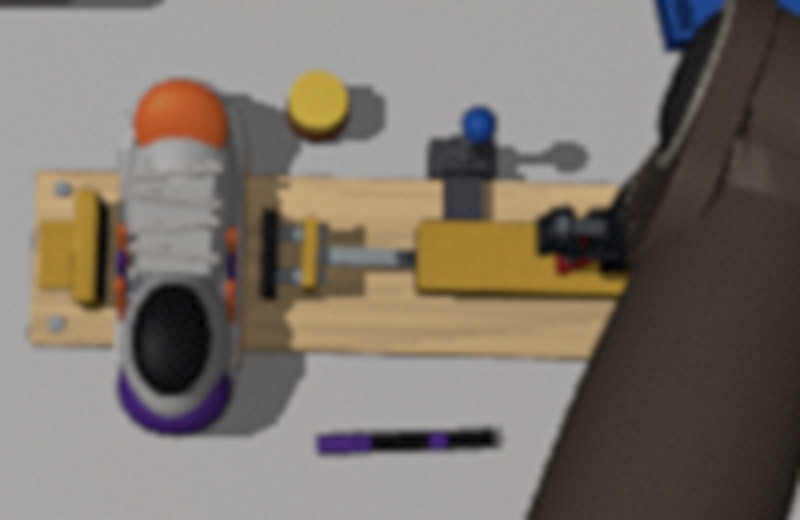

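```bash
python3 -m creep '[[0,0.03,0,0,0,0,1],[0,0.06,0,0,0,0,1],[0,0.092,0,0,0,0,1],[0,0.092,0,0,0,0,1],[0,0.092,0,0,0,0,1]]'; 
python3 -m creep '[[0,-0.02,0,0,0,0,1],[0,-0.03,0,0,0,0,1],[0,-0.04,0,0,0,0,1],[0,-0.05,0,0,0,0,1],[0,-0.06,0,0,0,0,1]]';python3 -m creep '[[0,-0.008,0,0,0,0,1],[0,-0.016,0,0,0,0,1],[0,-0.016,0,0,0,0,1]]';python3 -m creep '[[0,-0.008,0,0,0,0,1],[0,-0.016,0,0,0,0,1],[0,-0.016,0,0,0,0,1]]'; python3 - <<'E'
from h import *
t=cam("top"); crop(t,180,380,115,245,4,"pics/t13.png")
s=manip.sense(); print(s["tcp_pos"],s["contact_force"])
E
```

```text
time_s: 12.0
tcp_pos: [548.6, -196.7, 119.5]
ee_rot: [[-1.0, 0.02, -0.0], [0.02, 1.0, -0.001], [0.0, -0.001, -1.0]]
contact_force: [0.7, -0.2, 0.2]
gripper_width: 1.0
time_s: 12.5
tcp_pos: [548.5, -210.9, 120.2]
ee_rot: [[-1.0, 0.02, 0.001], [0.02, 1.0, 0.003], [-0.001, 0.003, -1.0]]
contact_force: [-0.5, 8.8, 4.4]
gripper_width: 1.003
time_s: 12.8
tcp_pos: [548.5, -214.3, 120.2]
ee_rot: [[-1.0, 0.02, 0.001], [0.02, 1.0, 0.004], [-0.001, 0.004, -1.0]]
contact_force: [-0.4, 8.6, 5.2]
gripper_width: 0.999
time_s: 13.1
tcp_pos: [548.4, -217.6, 120.1]
ee_rot: [[-1.0, 0.02, 0.001], [0.02, 1.0, 0.005], [-0.001, 0.006, -1.0]]
contact_force: [-0.4, 11.8, 4.4]
gripper_width: 1.0
[ 548.43426154 -217.60616782  120.12323596] [ 0.04941876 10.39667723  5.70553355]
```

View pics/t13.png

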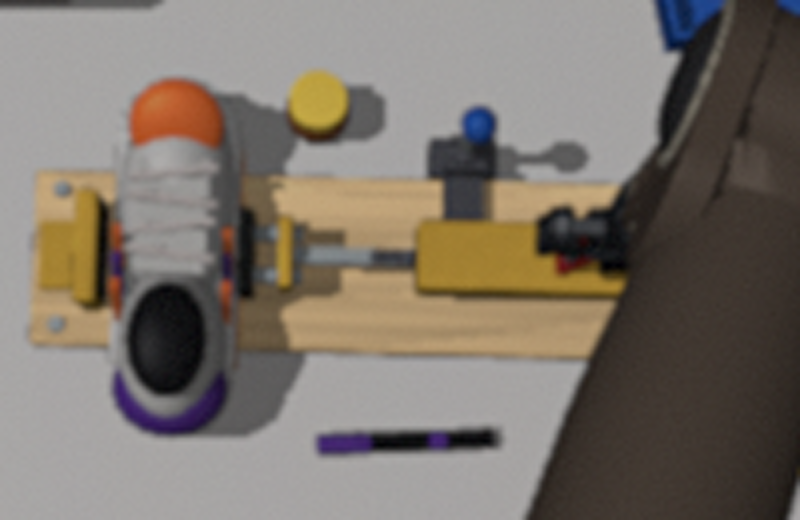

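```bash
python3 -m creep '[[0,0.03,0,0,0,0,1],[0,0.06,0,0,0,0,1],[0,0.092,0,0,0,0,1],[0,0.092,0,0,0,0,1],[0,0.092,0,0,0,0,1]]';  python3 - <<'E'
from h import *
t=cam("top"); crop(t,180,380,115,245,4,"pics/t14.png")
E
python3 -m creep '[[0,-0.02,0,0,0,0,1],[0,-0.028,0,0,0,0,1],[0,-0.036,0,0,0,0,1],[0,-0.044,0,0,0,0,1],[0,-0.044,0,0,0,0,1]]';python3 -m creep '[[0,-0.008,0,0,0,0,1],[0,-0.016,0,0,0,0,1],[0,-0.016,0,0,0,0,1]]'; python3 - <<'E'
from h import *
t=cam("top"); crop(t,180,380,115,245,4,"pics/t15.png")
s=manip.sense(); print(s["tcp_pos"],s["contact_force"])
E
```

```text
time_s: 13.65
tcp_pos: [548.6, -196.7, 119.5]
ee_rot: [[-1.0, 0.02, -0.0], [0.02, 1.0, -0.001], [0.0, -0.001, -1.0]]
contact_force: [-0.1, -0.7, 0.3]
gripper_width: 1.0
time_s: 14.2
tcp_pos: [548.6, -206.9, 120.2]
ee_rot: [[-1.0, 0.02, 0.001], [0.02, 1.0, 0.003], [-0.001, 0.003, -1.0]]
contact_force: [-0.9, 6.5, 4.9]
gripper_width: 1.001
time_s: 14.5
tcp_pos: [548.6, -210.4, 120.3]
ee_rot: [[-1.0, 0.02, 0.001], [0.02, 1.0, 0.004], [-0.001, 0.004, -1.0]]
contact_force: [-1.1, 8.0, 6.3]
gripper_width: 0.997
[ 548.5307468  -210.47031983  120.31792629] [-0.42335219  8.04463833  5.81041462]
```

View pics/t14.png

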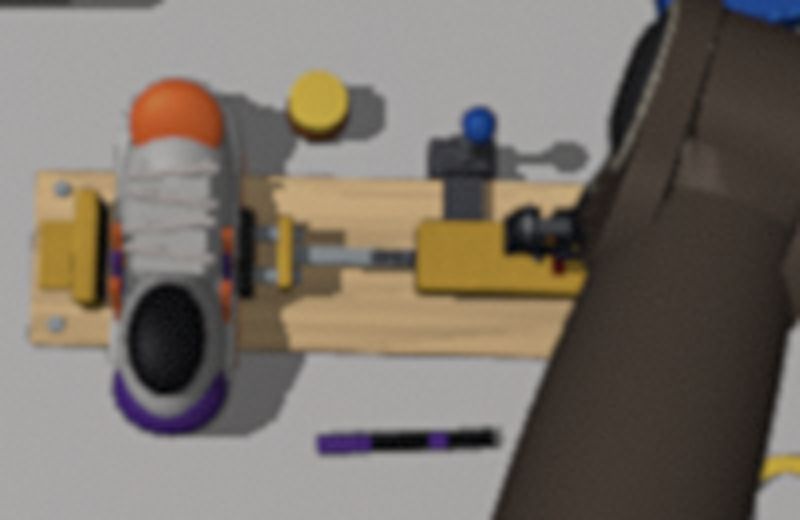

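View pics/t15.png

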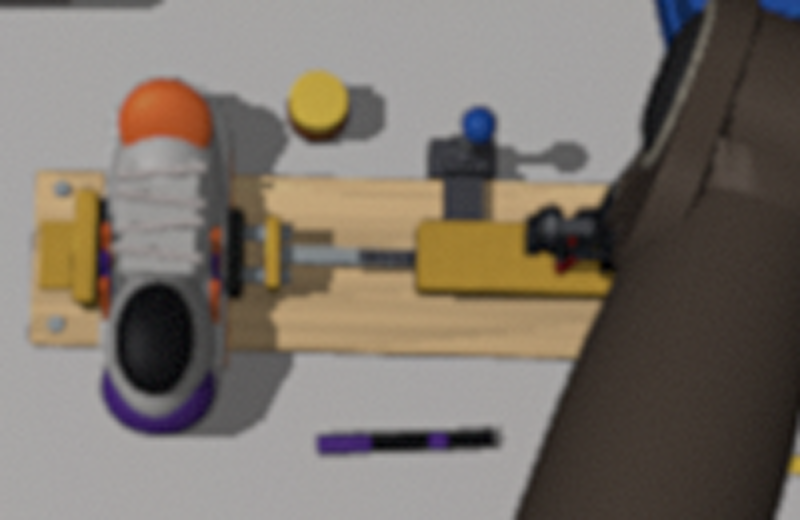

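```bash
python3 -m creep '[[0,-0.006,0,0,0,0,1],[0,-0.006,0,0,0,0,1]]';python3 -m creep '[[0,-0.006,0,0,0,0,1],[0,-0.006,0,0,0,0,1]]'; python3 - <<'E'
from h import *
t=cam("top"); crop(t,180,380,115,245,4,"pics/t16.png")
s=manip.sense(); print(s["tcp_pos"],s["contact_force"])
E
```

```text
time_s: 14.75
tcp_pos: [548.5, -211.0, 120.3]
ee_rot: [[-1.0, 0.019, 0.001], [0.02, 1.0, 0.006], [-0.001, 0.006, -1.0]]
contact_force: [0.1, 11.3, 6.5]
gripper_width: 1.002
time_s: 14.95
tcp_pos: [548.5, -211.8, 120.3]
ee_rot: [[-1.0, 0.019, 0.002], [0.019, 1.0, 0.007], [-0.001, 0.007, -1.0]]
contact_force: [-0.3, 13.6, 6.2]
gripper_width: 1.001
[ 548.53585277 -211.79656133  120.25613862] [-0.53624909 13.38383675  6.47118785]
```

View pics/t16.png

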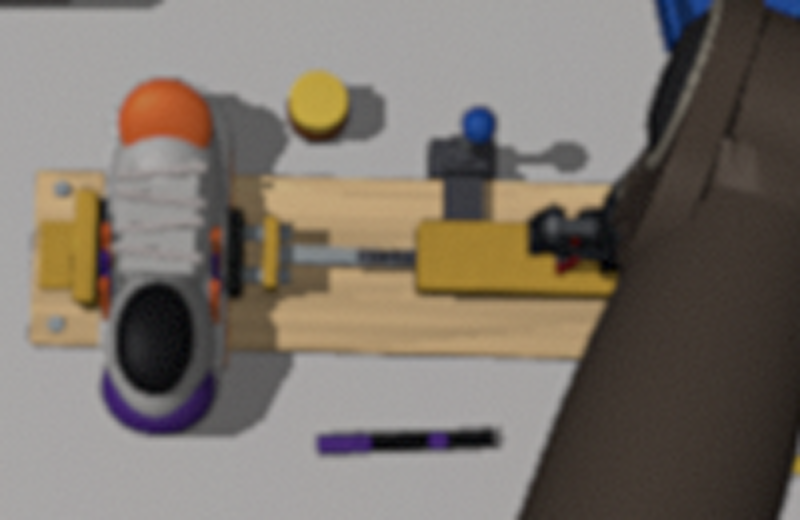

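Force rises while the sneaker no longer moves, so it is on the stop. I'll continue in small steps towards about 19 N.

```bash
python3 -m creep '[[0,-0.006,0,0,0,0,1],[0,-0.006,0,0,0,0,1]]';python3 -m creep '[[0,-0.006,0,0,0,0,1],[0,-0.006,0,0,0,0,1]]' ; python3 -m creep '[[0,0,0,0,0,0,1],[0,0,0,0,0,0,1]]'; python3 - <<'E'
from h import *
t=cam("top"); crop(t,180,380,115,245,4,"pics/t17.png")
s=manip.sense(); print(s["tcp_pos"],s["contact_force"])
E
```

```text
time_s: 15.2
tcp_pos: [548.5, -212.7, 120.2]
ee_rot: [[-1.0, 0.019, 0.002], [0.019, 1.0, 0.008], [-0.002, 0.008, -1.0]]
contact_force: [-0.6, 15.6, 6.4]
gripper_width: 1.004
time_s: 15.4
tcp_pos: [548.5, -213.6, 120.2]
ee_rot: [[-1.0, 0.018, 0.002], [0.018, 1.0, 0.01], [-0.002, 0.01, -1.0]]
contact_force: [0.1, 17.8, 6.0]
gripper_width: 1.001
time_s: 15.6
tcp_pos: [548.5, -213.5, 120.2]
ee_rot: [[-1.0, 0.018, 0.002], [0.018, 1.0, 0.009], [-0.002, 0.009, -1.0]]
contact_force: [-0.1, 16.9, 7.7]
gripper_width: 1.002
[ 548.5412112  -213.54003222  120.19803016] [ 0.13521327 17.40295996  7.31375477]
```

View pics/t17.png

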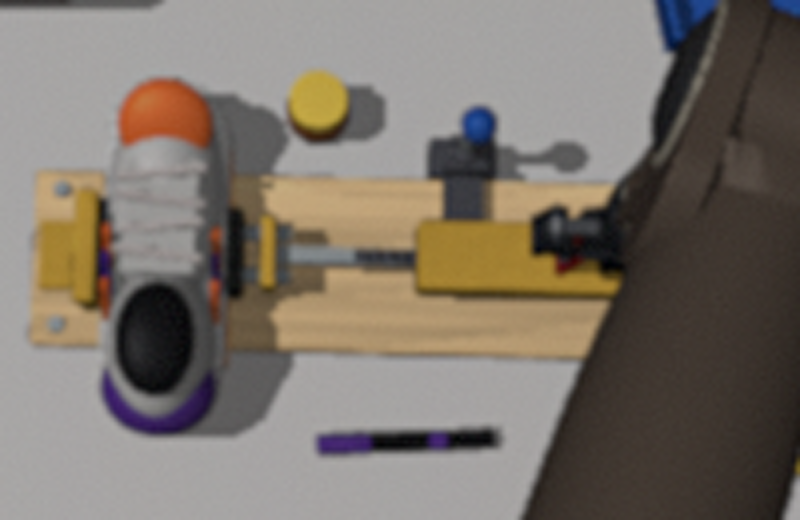

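```bash
python3 -m creep '[[0,-0.004,0,0,0,0,1],[0,-0.004,0,0,0,0,1],[0,-0.004,0,0,0,0,1]]' ; python3 - <<'E'
from h import *
acc={n:0 for n in("top","scene")}
for n in acc:
    im=cam(n); a=sum(cam(n)["pixels"].astype(float) for _ in range(6))/6
    im["pixels"]=a.astype(np.uint8)
    crop(im,*( (215,275,155,200) if n=="top" else (235,275,195,240)),12,f"pics/{n}18.png")
t=imaging.get_image("top")
hsv=cv2.cvtColor(t["pixels"],cv2.COLOR_RGB2GRAY); 
for r in(174,179,): print(r,[ (c,int(v)) for c,v in zip(range(232,256),hsv[r,232:256])])
s=manip.sense(); print(s["time_s"],s["tcp_pos"],s["contact_force"])
E
```

```text
time_s: 15.95
tcp_pos: [548.5, -214.0, 120.2]
ee_rot: [[-1.0, 0.018, 0.002], [0.018, 1.0, 0.011], [-0.002, 0.011, -1.0]]
contact_force: [-0.6, 19.2, 7.1]
gripper_width: 1.002
174 [(232, 81), (233, 80), (234, 84), (235, 87), (236, 70), (237, 34), (238, 18), (239, 21), (240, 32), (241, 56), (242, 65), (243, 73), (244, 96), (245, 125), (246, 136), (247, 130), (248, 103), (249, 72), (250, 68), (251, 71), (252, 84), (253, 90), (254, 84), (255, 79)]
179 [(232, 56), (233, 40), (234, 38), (235, 53), (236, 50), (237, 32), (238, 17), (239, 19), (240, 33), (241, 69), (242, 86), (243, 87), (244, 95), (245, 120), (246, 133), (247, 126), (248, 104), (249, 76), (250, 72), (251, 80), (252, 109), (253, 127), (254, 130), (255, 130)]
16.7 [ 548.52822967 -214.0275206   120.17113305] [-0.96142758 19.03711839  7.68688508]
```

View pics/top18.png

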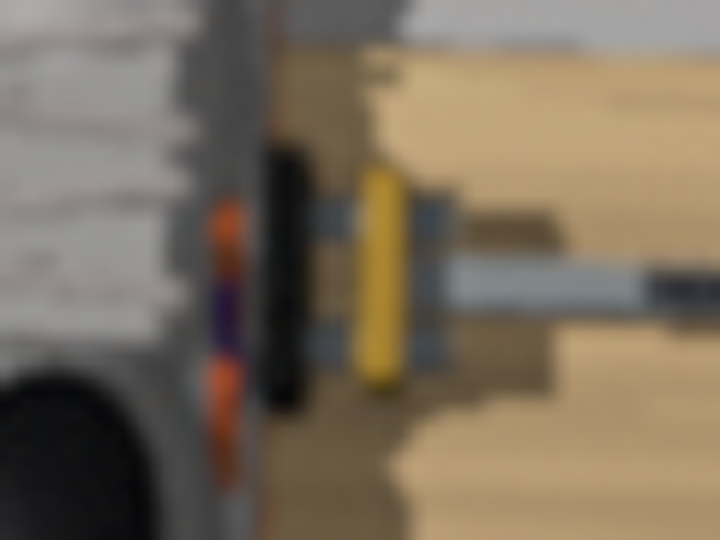

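View pics/scene18.png

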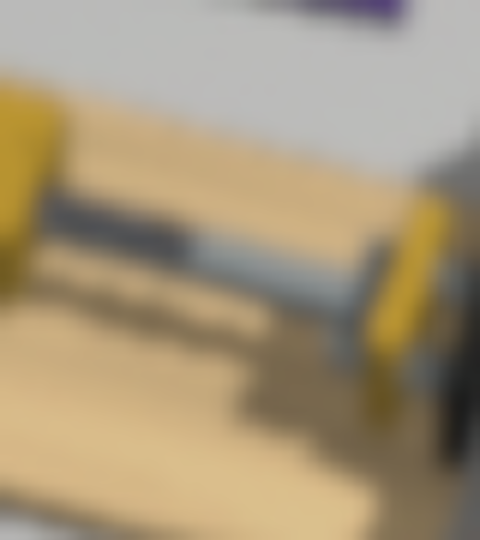

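```bash
python3 -m creep '[[0,0,0,0,0,0,1],[0,0,0,0,0,0,1],[0,0,0,0,0,0,1],[0,0,0,0,0,0,1],[0,0,0,0,0,0,1]]' ; python3 - <<'E'
from h import *
cv2.imwrite("pics/s19.png",cam("scene")["pixels"][:,:,::-1])
E
```

```text
time_s: 17.2
tcp_pos: [548.5, -214.0, 120.2]
ee_rot: [[-1.0, 0.018, 0.002], [0.018, 1.0, 0.01], [-0.002, 0.01, -1.0]]
contact_force: [0.1, 18.9, 8.3]
gripper_width: 0.997
```

View pics/s19.png

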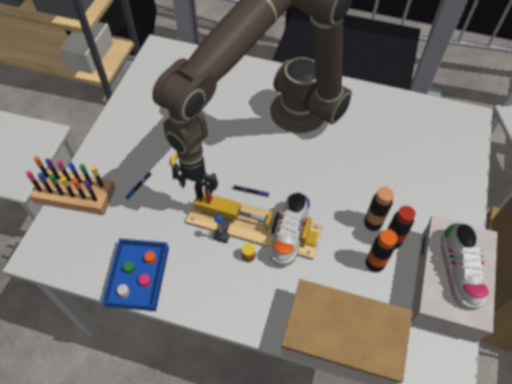

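Everything is where it started: sneaker flat against the stop, lever upright at (218,218), and the force steady at 19 N. Handing in.

```bash
python3 -c "
from workcell import manip
print(manip.sign_off())"
```

```text
the job is handed in; nothing more can be done
None
```

The job is handed in with the trigger still held squeezed and the sneaker pressed on the yellow stop; no verdict was reported. I gripped the blue knob and swung the lever upright, then pumped the trigger four times with the open gripper's front finger. On the fourth stroke the sneaker met the stop, and I kept squeezing in small steps until about 19 N, which I held.

The last checks, at about 17 s of the 64 s allowed:
- **Trigger force:** steady at about 19 N for over a second, with the arm still. Subtracting the stated 7 N gives about 12 N on the pad, or 8 mm of spring travel.
- **Pad gap:** the top picture showed about 12 mm, which means 6 to 7 mm pressed in. This disagrees slightly with the force figure, but both are within 4 to 14 mm.
- **Lever:** about 0.04 rad short of upright just after I released it, and it looked unmoved in later pictures.
- **Sneaker and other items:** the sneaker looked flat in the pictures, and nothing else appeared to have moved.

I never measured the force on the stop directly.

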